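Stack the sample cases at the imaging station

ROBOT

A 6-joint arm with a two-finger parallel gripper is mounted at the origin on the work surface. World frame = base frame: x ahead of the robot, y to its left, z up, the work surface at z = 0. Lengths are in m, angles in rad, forces in N, time in s.
With the tool pointing down it reaches from about 0.425 to 0.95 m from the base axis. Payload 3.5 kg.
Tool frame: the origin (TCP) lies between the finger pads; the fingertips stand 19 mm ahead of it and the grasp point (between the pads) is the TCP; z points along the fingers, y is the line along which they close (so a half turn about z gives the same grasp; the last joint's range is limited). The gripper opens to 85 mm and grips with 20 to 120 N. Pads are 22 mm wide; open, the fingers measure 114 mm over their backs; the gripper's body (76 mm by 85 mm) begins 54 mm behind the grasp point. The pads swing forward as they close: fully open they stand 13 mm farther back than shut.
Start: joints at [-1.343, 0.286, 1.577, -0, 1.279, -0.15], TCP at [0.249, -0.627, 0.25] pointing down, gripper open.
Joint ranges: [-2.77, 2.77], [-0.9, 2.22], [0.21, 2.48], [-1.53, 4.67], [0.24, 2.81], [-2.84, 2.84]. Speed limits (rad/s): [2.79, 2.79, 3.14, 3.14, 3.14, 3.14].

INTERFACE

Orientations are given as a unit quaternion [x, y, z, w].
In Python, from plant import monitor, eyes, ctrl gives the robot as it stands.
- The arm moves only by the shell command python3 -m handwheel 'ROWS' [FORCE]. ROWS is JSON, a list of rows, each a list of 7 numbers: the shift along the tool's x, y, z in units of 40 cm (1.0 is 40 cm), then the turn, a rotation vector about the tool's x, y, z in units of pi rad (1.0 is pi rad), then the opening, from -1 (shut) to 1 (fully open). A call has 1 to 12 rows; each row is the pose to reach, as a shift and turn from the pose commanded when the call began, along the tool's axes at that moment, turning the shorter way round; what a row does not reach only later rows make up. A row lasts 1/8 s, in which the tool goes at most 62.5 mm and 10.7 degrees, less where a joint would pass 70% of its speed; a pose out of reach is approached as far as the arm can. A call with a number of a shift or a turn outside -1 to 1 is refused whole. A call with a gripper value outside its range is refused whole. The fingers move at their own pace and stop on an object; FORCE is the grip in N (left out, the last holds). Time passes only in rows, so rows that repeat a pose let the fingers close. It gives the time, the measured TCP pose, the force, the opening and the grip force at its end, in the units of the state.
- monitor.get_state(): the state, without advancing time (a new reading comes with each control period).
- eyes.read_camera(name): name is "scene" or "top" or "wrist"; returns the picture (384x512x3 uint8, red, green, blue); there is no depth.
- eyes.camera_params(name): a dict with "K" (3x3 intrinsics, pixels), "R" (3x3) and "t" (3): a world point X has camera coordinates R X + t. Camera axes: x right, y down, z forward; pixel columns grow to the right and rows downward; lengths in m; the calibration is good to about 2 mm. The wrist camera is an equidistant fisheye: a pixel r from the principal point sees the ray r / f radians off the axis. A picture is of the moment at which its call begins: read the wrist's pose just before it. camera_params takes no time and is no camera call; for the wrist camera it gives the pose at the moment of the call.
- ctrl.sign_off(): hands the job in; it is judged then, once.
The state is a dict: "time": time; "qpos": joint angles; "dq": joint speeds; "joint_efforts": joint torques, N m; "eef_pos": TCP position; "tcp_rot": TCP orientation; "contact_force": force on the tool from outside, world axes, zero at the start; "wrist_torque": the same for the moment, N m; "opening": opening from 0.0 (shut) to 1.0 (fully open); "finger_force": force on a finger pad.
Only numpy, scipy, OpenCV 4.12 (cv2) and the standard library are available. Lean on these libraries where they do the work, as an engineer would, in place of code of your own. Each camera call takes 0.05 s, during which the arm holds its last target. There are 200 camera calls.

TASK

Someone left an amber jar standing on the sample case that starts the column: first drop the jar into the white bin. Then build the column on that case, which stays where it stands: the deep full-length case from the bench goes on it, and after that the thin case from the sloped easel on top, each set down flat, not dropped, and squarely so that the long sides run the same way and the edges are in line all round. Leave the short case and everything else on the bench alone.

Things in the scene. Friction and masses are not known exactly. Their poses are not given: they have to be found in the camera images.
- base_case: closed grey plastic case, 150 long (x axis) x 56 wide (y) x 40 mm high (z), dark seam, two black latches on its -y side, white label on the lid; 0.45 kg; origin at the centre of its underside; stands flat on the bench with the jar on it; it is the foot of the column and stays where it is
- deep_case: closed grey plastic case, 150 long (x axis) x 56 wide (y) x 46 mm high (z), dark seam, two black latches on its -y side, white label on the lid; 0.3 to 0.55 kg; origin at the centre of its underside; lies flat on the bench near the column, nothing on it; becomes the second case of the column
- thin_case: closed grey plastic case, 150 long (x axis) x 56 wide (y) x 30 mm high (z), dark seam, two black latches on its -y side, white label on the lid; 0.2 to 0.35 kg; origin at the centre of its underside; at the start it lies on the easel, its x axis pointing up the slope, 32 degrees from level, its lower end against the lip; becomes the top of the column
- easel: fixed metal stand with a sloped board 165 long, 46 mm wide (narrower than the case on it), rising along the stand's +x at 32 degrees; a lip at its lower end stands 16 mm above the board; the centre of the board's face is 65 mm above the origin, its upper end 109 mm above the bench; origin on the bench, z up
- jar: closed amber jar with black cap, 44 mm across and 62 mm high, 0.09 kg, standing upright on the base case; origin at the centre of its underside, z axis up through the cap
- bin: fixed open-topped white plastic bin, 160 (its x) x 140 (its y) x 75 mm high, walls and floor 5 mm; origin at the centre of its underside
- short_case: closed grey plastic case, 92 long (x axis) x 56 wide (y) x 40 mm high (z), dark seam, two black latches on its -y side, white label on the lid; 0.28 kg; origin at the centre of its underside; stands flat on the bench; not part of the job
- mouse: black computer mouse, 100 x 58 x 26 mm, origin at the centre of its underside; leave alone
- wash_bottle: white plastic bottle, 64 mm across, 150 mm high, origin at the centre of its underside; leave alone
- tape_roll: pale roll of clear tape lying flat, 90 mm across, 24 mm high, origin at the centre of its underside; leave alone
- stapler: dark stapler, 130 x 34 x 45 mm, origin at the centre of its underside; leave alone
Things that resemble listed ones, but are neither listed nor needed, are in the scene too. What is shaped like the jar but green is not meant. Leave any blue look-alike of the bin alone.

How it is judged:
By the outcome, as a careful person would: the job done as asked, in the order asked, and still so for the second after the job is handed in, with the robot touching nothing.
It also fails if it takes over 64 s, if anything falls off the work surface, if the arm or the gripper's body presses on something with over 40 N, if the wrist force passes 120 N, or if a joint passes its speed limit or range.

## Working session

There is one attempt and no reset: what is moved stays moved. The work goes in short steps, Python scripts to look and compute and a shell command to move; the robot and the scene stay as the last step left them, time stands still between calls to the robot, and variables do not carry over. Pictures are saved under pics/ and viewed, at most 13 in all, crops included, and the job is handed in when it is done.

```bash
ls; mkdir -p pics; python3 - <<'E'
from plant import monitor, eyes, ctrl
import cv2, numpy as np
print(monitor.get_state())
for n in ["scene","top"]:
    im=eyes.read_camera(n); cv2.imwrite(f"pics/{n}0.png",im[:,:,::-1])
    p=eyes.camera_params(n); print(n,p)
print(eyes.camera_params("wrist"))
E
```

```text
pics
{'time': 0.0, 'qpos': array([-1.34300558e+00,  2.87206615e-01,  1.57817127e+00, -1.74372267e-06,
        1.27861903e+00, -1.50025077e-01]), 'dq': array([ 1.04851673e-04,  7.79517609e-04,  8.17424162e-05,  2.35335301e-04,
       -1.94614889e-03, -3.51052459e-04]), 'joint_efforts': array([-1.45783659e-03, -4.05985272e+01, -2.92626339e+01, -1.65835149e-04,
        5.84127454e-03, -4.54217357e-06]), 'eef_pos': array([ 0.24887265, -0.62678408,  0.24892294]), 'tcp_rot': array([ 9.82209143e-01,  1.87786461e-01, -4.75643482e-05, -1.20118694e-03]), 'contact_force': array([-0.26248741,  0.21054854, -0.34001601]), 'wrist_torque': array([ 0.03988349, -0.02258386, -0.02537721]), 'finger_force': 0.0, 'opening': 0.9974707327238643}
scene {'K': array([[355.47678041,   0.        , 255.01338944],
       [  0.        , 355.47678041, 194.03848365],
       [  0.        ,   0.        ,   1.        ]]), 'R': array([[-0.1426009 ,  0.98973655, -0.0093027 ],
       [ 0.58304131,  0.07640195, -0.80884212],
       [-0.79982987, -0.12076547, -0.58795228]]), 't': array([ 0.03306231, -0.27309999,  1.45626733])}
top {'K': array([[350.76132142,   0.        , 260.43677475],
       [  0.        , 350.76132142, 190.86608613],
       [  0.        ,   0.        ,   1.        ]]), 'R': array([[-5.52006813e-03, -9.99983877e-01, -1.33210538e-03],
       [-9.91407026e-01,  5.64681999e-03, -1.30691327e-01],
       [ 1.30696742e-01,  5.99233606e-04, -9.91422212e-01]]), 't': array([0.02303566, 0.55635467, 1.07427786])}
{'K': array([[297.31863964,   0.        , 256.52744587],
       [  0.        , 297.31863964, 189.72113519],
       [  0.        ,   0.        ,   1.        ]]), 'R': array([[ 0.3684563 , -0.92964287, -0.00202217],
       [-0.89592407, -0.35567099,  0.2661169 ],
       [-0.24811291, -0.09624074, -0.96393864]]), 't': array([-0.6732627 , -0.03469937,  0.37860963])}
```

View pics/scene0.png

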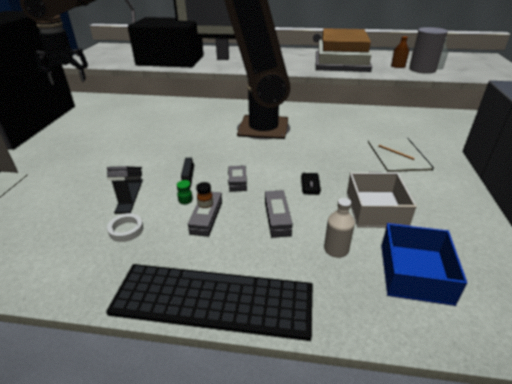

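View pics/top0.png

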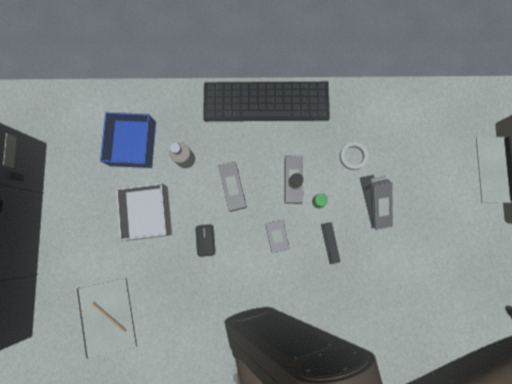

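The scene view shows the base case with the amber jar at (205,205), the deep case at (278,212), the short case at (237,177), the easel at (125,188) and the white bin at (380,198). In the top view these are the base case at (294,180) with its jar at (296,181), the deep case at (232,187), the thin case at (382,203) and the bin at (145,212).

```bash
cat > h.py <<'E'
import numpy as np, cv2
from scipy.spatial.transform import Rotation as Ro
from plant import monitor, eyes
def ray(n,uv,p=None):
    p=p or eyes.camera_params(n); K,R,t=p["K"],np.array(p["R"]),np.array(p["t"])
    x=(np.atleast_2d(uv).astype(float)-K[:2,2])/K[0,0]
    if n=="wrist":
        r=np.linalg.norm(x,axis=1,keepdims=True)+1e-12
        d=np.hstack([x/r*np.sin(r),np.cos(r)])
    else: d=np.hstack([x,np.ones((len(x),1))])
    return -R.T@t, d@R
def plane(n,uv,z,p=None):
    o,d=ray(n,uv,p); return o+d*((z-o[2])/d[:,2])[:,None]
def delta(pos,rot,cmd=None):
    """row numbers from the present pose (or cmd=(pos,rot)) to world pos, rot"""
    if cmd is None:
        s=monitor.get_state(); cmd=(s["eef_pos"],Ro.from_quat(s["tcp_rot"]))
    d=cmd[1].inv().apply(np.array(pos)-cmd[0])/0.4
    r=(cmd[1].inv()*rot).as_rotvec()/np.pi
    return np.round(np.r_[d,r],4).tolist()
def down(yaw): # tool y axis at angle yaw in world xy, z down
    y=np.array([np.cos(yaw),np.sin(yaw),0]);z=np.array([0,0,-1.]);x=np.cross(y,z)
    return Ro.from_matrix(np.c_[x,y,z])
E
python3 - <<'E'
from h import *
im=cv2.imread("pics/top0.png")
hsv=cv2.cvtColor(im,cv2.COLOR_BGR2HSV).astype(int)
for n,(u,v) in dict(base=(293,195),lab=(232,185),deep=(225,172),bench=(260,150),bin=(145,212),thin=(380,190),jar=(296,181)).items(): print(n,im[v,u],hsv[v,u])
g=im.astype(int).sum(2)/3
m=((cv2.GaussianBlur(g.astype(np.float32),(0,0),.6)<135)).astype(np.uint8)
n,l,st,c=cv2.connectedComponentsWithStats(m)
for name,(u,v),z in [("base",(293,198),.04),("deep",(225,172),.046),("short",(270,240),.04)]:
    k=l[v,u]; print(name,k,st[k])
    if k:
        cs,_=cv2.findContours((l==k).astype(np.uint8),cv2.RETR_EXTERNAL,cv2.CHAIN_APPROX_NONE)
        b=cv2.boxPoints(cv2.minAreaRect(cs[0])); P=plane("top",b,z); print(P.round(4).tolist(), P.mean(0))
cr=np.hstack([cv2.resize(im[145:220,a:b],None,fx=5,fy=5,interpolation=cv2.INTER_CUBIC) for a,b in [(210,310),(355,405)]])
cv2.imwrite("pics/c1.png",cr); print(cr.shape)
for uv in [(145,212)]: print("bin",plane("top",uv,.0))
print([plane("top",uv,.075).round(3).tolist() for uv in [(117,186),(165,184),(171,236),(121,240)]])
print("jar",plane("top",(296,181),.102))
E
```

```text
base [149 145 143] [110  10 149]
lab [164 166 157] [ 83  14 166]
deep [142 138 136] [110  11 142]
bench [164 167 158] [ 80  14 167]
bin [192 185 178] [105  19 192]
thin [114 110 109] [114  11 114]
jar [76 77 73] [83 13 77]
base 0 [     0     76    512    308 123468]
deep 0 [     0     76    512    308 123468]
short 0 [     0     76    512    308 123468]
(375, 750, 3)
bin [[0.49420008 0.39519745 0.        ]]
[[[0.569, 0.459, 0.075]], [[0.574, 0.312, 0.075]], [[0.416, 0.29, 0.075]], [[0.405, 0.439, 0.075]]]
jar [[ 0.57698533 -0.08659375  0.102     ]]
```

View pics/c1.png

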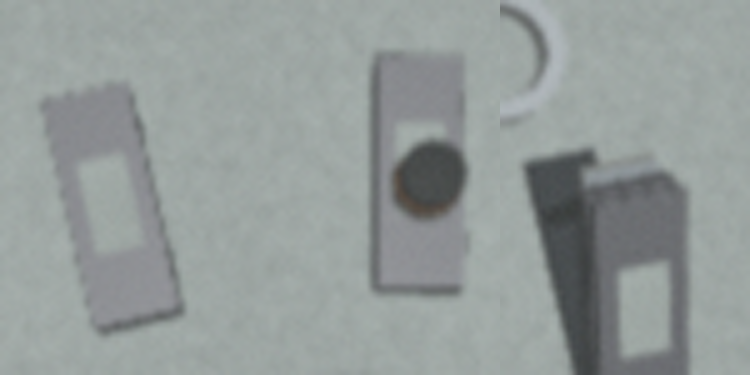

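The crop shows the base case with near-vertical edges at about u 285-303, v 155-203, and the jar cap at (296,180). The deep case is tilted about 15 degrees at (232,187), and the thin case's lip (white) is at its far (+x) end. Case and bench differ in hue (B-G), so I'll mask on that.

```bash
python3 - <<'E'
from h import *
im=cv2.imread("pics/top0.png")
f=cv2.GaussianBlur(im.astype(np.float32),(0,0),1.0)
m=((f[:,:,0]-f[:,:,1])>0.8).astype(np.uint8)
m[:, :]=cv2.morphologyEx(m,cv2.MORPH_CLOSE,np.ones((3,3)))
for name,(u0,u1,v0,v1),z in [("base",(278,310,148,210),.04),("deep",(214,250,156,216),.046),("short",(262,292,214,256),.04),("bin",(112,178,178,245),.075)]:
    s=np.zeros_like(m); s[v0:v1,u0:u1]=m[v0:v1,u0:u1]
    n,l,st,_=cv2.connectedComponentsWithStats(s); k=1+np.argmax(st[1:,4])
    cs,_=cv2.findContours((l==k).astype(np.uint8),cv2.RETR_EXTERNAL,cv2.CHAIN_APPROX_NONE)
    P=plane("top",cs[0].reshape(-1,2),z)[:,:2]
    r=cv2.minAreaRect((P*1000).astype(np.float32)); print(name,st[k],np.round(r[0],1),np.round(r[1],1),round(r[2],1))
s=monitor.get_state(); R=Ro.from_quat(s["tcp_rot"]); print(R.as_matrix().round(3))
jar=plane("top",(296.4,180),.102)[0]; print("jar",jar)
p=eyes.camera_params("wrist"); C=-p["R"].T@p["t"]; print("cam in tool",R.inv().apply(C-s["eef_pos"]),(p["R"]@R.as_matrix()).round(3))
for yaw in (0,np.pi,np.pi/2,-np.pi/2): print(yaw,delta([jar[0],jar[1],.25],down(yaw)),delta([jar[0],jar[1],.08],down(yaw)))
E
```

```text
base [285 156  18  47 574] [594.  -85.3] [ 54.3 148.2] 89.2
deep [219 162  27  49 638] [571.9 109.8] [150.6  55.6] 13.1
short [266 220  23  32 406] [415.1 -30.5] [91.4 56.1] 12.6
bin [ 118  183   49   57 2022] [491.7 380.9] [160.7 136. ] 6.8
[[ 0.929  0.369 -0.001]
 [ 0.369 -0.929  0.002]
 [ 0.    -0.002 -1.   ]]
jar [ 0.58000566 -0.08784654  0.102     ]
cam in tool [ 0.06693884 -0.0006615  -0.12377722] [[-0.     1.    -0.   ]
 [-0.964 -0.    -0.266]
 [-0.266  0.     0.964]]
0 [1.2665, -0.9471, -0.0, -0.0005, -0.0005, -0.3797] [1.2664, -0.9462, 0.425, -0.0005, -0.0005, -0.3797]
3.141592653589793 [1.2665, -0.9471, -0.0, -0.0005, 0.0006, 0.6203] [1.2664, -0.9462, 0.425, -0.0005, 0.0006, 0.6203]
1.5707963267948966 [1.2665, -0.9471, -0.0, -0.0001, -0.001, -0.8797] [1.2664, -0.9462, 0.425, -0.0001, -0.001, -0.8797]
-1.5707963267948966 [1.2665, -0.9471, -0.0, -0.0007, 0.0, 0.1203] [1.2664, -0.9462, 0.425, -0.0007, 0.0, 0.1203]
```

```bash
python3 -m handwheel '[[1,-0.75,0,0,0,0.12,1],[1,-0.75,0,0,0,0.12,1],[1,-0.75,0,0,0,0.12,1],[1,-0.75,0,0,0,0.12,1],[1,-0.75,0,0,0,0.12,1],[1,-0.75,0,0,0,0.12,1],[1,-0.75,0,0,0,0.12,1],[1,-0.75,0,0,0,0.12,1],[1,-0.75,0,0,0,0.12,1],[1,-0.75,0,0,0,0.12,1],[1,-0.75,0,0,0,0.12,1]]' 80; python3 - <<'E'
from h import *
p=eyes.camera_params("wrist"); im=eyes.read_camera("wrist"); cv2.imwrite("pics/w1.png",im[:,:,::-1])
np.savez("w1.npz",**p)
s=monitor.get_state(); print(s["eef_pos"],s["qpos"])
print(delta([.58,-.088,.25],down(-np.pi/2)),delta([.58,-.088,.082],down(-np.pi/2)))
E
```

```text
time: 1.48
eef_pos: [0.5095, -0.2022, 0.2501]
tcp_rot: [1.0, -0.001, -0.0, 0.0]
contact_force: [1.1, -0.3, 0.5]
opening: 0.998
finger_force: 0.0
[ 0.5094912  -0.20230525  0.2501204 ] [-5.63023116e-01  7.13409942e-03  1.88967456e+00 -1.83607452e-04
  1.24512802e+00  1.00935075e+00]
[0.1758, -0.286, 0.0002, -0.0, 0.0001, -0.0005] [0.176, -0.286, 0.4202, -0.0, 0.0001, -0.0005]
```

View pics/w1.png

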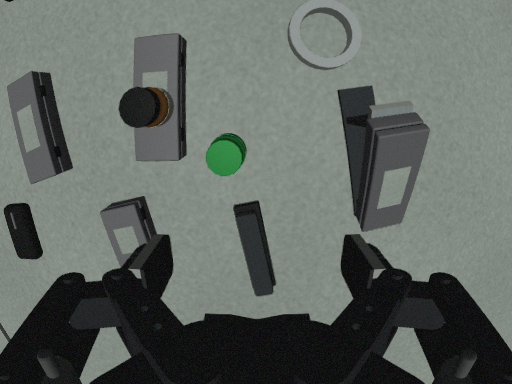

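The wrist view shows the base, deep and thin cases clearly. The base and deep latches are on the right (-y) side, at (183,95) and (58,120). The jar cap is at (139,106), the green jar at (226,155) and the lip at (390,108). Next I grasp the jar.

```bash
python3 -m handwheel '[[0.176,-0.286,0,0,0,0,1],[0.176,-0.286,0,0,0,0,1],[0.176,-0.286,0.1,0,0,0,1],[0.176,-0.286,0.25,0,0,0,1],[0.176,-0.286,0.36,0,0,0,1],[0.176,-0.286,0.42,0,0,0,1],[0.176,-0.286,0.42,0,0,0,1],[0.176,-0.286,0.42,0,0,0,-0.5],[0.176,-0.286,0.42,0,0,0,-0.5],[0.176,-0.286,0.42,0,0,0,-0.5],[0.176,-0.286,0.42,0,0,0,-0.5],[0.176,-0.286,0.42,0,0,0,-0.5]]' 40; python3 - <<'E'
from h import *
print(delta([.58,-.088,.25],down(-np.pi/2)),delta([.49,.38,.25],down(-np.pi/2)),delta([.49,.38,.1],down(-np.pi/2)))
# measure cases in the wrist view w1
p=dict(np.load("w1.npz")); im=cv2.imread("pics/w1.png")
f=cv2.GaussianBlur(im.astype(np.float32),(0,0),.8)
for uv in [(150,60),(30,100),(395,160),(200,60)]: print(im[uv[1],uv[0]])
m=((f[:,:,0]-f[:,:,1])>0.5).astype(np.uint8)
bl=im.sum(2)>200
for name,(u0,u1,v0,v1),z in [("base",(125,195,25,170),.04),("deep",(0,75,65,190),.046)]:
    s=np.zeros_like(m); s[v0:v1,u0:u1]=(m&bl)[v0:v1,u0:u1]
    n,l,st,_=cv2.connectedComponentsWithStats(s); k=1+np.argmax(st[1:,4])
    cs,_=cv2.findContours((l==k).astype(np.uint8),cv2.RETR_EXTERNAL,cv2.CHAIN_APPROX_NONE)
    P=plane("wrist",cs[0].reshape(-1,2),z,p)[:,:2]
    r=cv2.minAreaRect((P*1000).astype(np.float32)); print(name,st[k],np.round(r[0],1),np.round(r[1],1),round(r[2],1))
cv2.imwrite("pics/m1.png",np.hstack([(m*bl*255)[:240,:200],cv2.cvtColor(im,cv2.COLOR_BGR2GRAY)[:240,330:450]]).repeat(2,0).repeat(2,1))
E
```

```text
time: 3.02
eef_pos: [0.5816, -0.0872, 0.0847]
tcp_rot: [1.0, 0.001, 0.001, 0.001]
contact_force: [-1.6, -0.7, 6.0]
opening: 0.482
finger_force: 40.2
[-0.0029, 0.0027, -0.4132, 0.0006, -0.0009, 0.0004] [-0.2265, -1.1675, -0.4159, 0.0006, -0.0009, 0.0004] [-0.2276, -1.1682, -0.0409, 0.0006, -0.0009, 0.0004]
[100  99  99]
[97 94 91]
[84 83 81]
[128 136 127]
base [ 135   35   44  125 2329] [594.4 -85.5] [ 53.6 145.8] 89.0
deep [   9   73   46  110 1545] [573.4 109.2] [146.2  52.4] 13.3
```

View pics/m1.png

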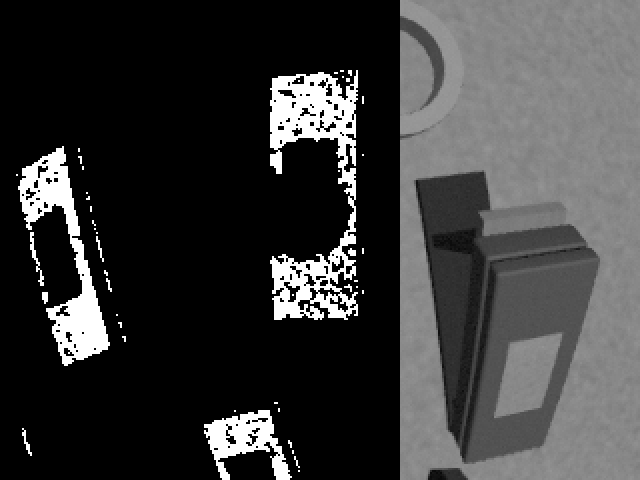

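The mask view confirms the base and deep outlines. The thin case's lid is wider at the far end, so the easel rises along world +x and the pale strip is the upper end of the board. Next, the jar goes to the bin.

```bash
python3 -m handwheel '[[0,0,-0.1,0,0,0,-0.5],[0,0,-0.25,0,0,0,-0.5],[0,0,-0.4,0,0,0,-0.5],[-0.04,-0.15,-0.41,0,0,0,-0.5],[-0.08,-0.3,-0.41,0,0,0,-0.5],[-0.11,-0.45,-0.41,0,0,0,-0.5],[-0.13,-0.6,-0.41,0,0,0,-0.5],[-0.16,-0.75,-0.41,0,0,0,-0.5],[-0.19,-0.9,-0.41,0,0,0,-0.5],[-0.21,-1,-0.41,0,0,0,-0.5],[-0.21,-1,-0.41,0,0,0,-0.5]]' 40; python3 - <<'E'
from h import *
print(delta([.49,.38,.25],down(-np.pi/2)),delta([.49,.38,.09],down(-np.pi/2)))
E
```

```text
time: 4.4
eef_pos: [0.4949, 0.3159, 0.2464]
tcp_rot: [1.0, 0.003, 0.0, -0.0]
contact_force: [0.9, -0.8, -1.1]
opening: 0.482
finger_force: 40.7
[-0.0114, -0.1603, -0.009, -0.0001, -0.0, 0.0017] [-0.0114, -0.1601, 0.391, -0.0001, -0.0, 0.0017]
```

```bash
python3 -m handwheel '[[-0.011,-0.16,0,0,0,0,-0.5],[-0.011,-0.16,0,0,0,0,-0.5],[-0.011,-0.16,0.15,0,0,0,-0.5],[-0.011,-0.16,0.3,0,0,0,-0.5],[-0.011,-0.16,0.42,0,0,0,-0.5],[-0.011,-0.16,0.45,0,0,0,-0.5],[-0.011,-0.16,0.45,0,0,0,-0.5],[-0.011,-0.16,0.45,0,0,0,0.4],[-0.011,-0.16,0.45,0,0,0,0.4],[-0.011,-0.16,0.45,0,0,0,0.4],[-0.011,-0.16,0.3,0,0,0,0.4],[-0.011,-0.16,0.15,0,0,0,0.4]]'; python3 - <<'E'
from h import *
y=np.radians(13.2)-np.pi/2; d=[.5726,.1095]
print(delta(d+[.25],down(y)),delta(d+[.034],down(y)))
E
```

```text
time: 5.9
eef_pos: [0.4912, 0.3772, 0.1873]
tcp_rot: [1.0, 0.0, -0.001, 0.0]
contact_force: [0.3, -0.3, 0.4]
opening: 0.699
finger_force: 0.0
[0.2028, 0.6696, -0.1566, 0.0002, 0.0005, -0.073] [0.2035, 0.6691, 0.3834, 0.0002, 0.0005, -0.073]
```

```bash
python3 -m handwheel '[[0,0,-0.157,0,0,0,0.4],[0.05,0.16,-0.157,0,0,-0.02,1],[0.09,0.31,-0.157,0,0,-0.04,1],[0.14,0.46,-0.157,0,0,-0.073,1],[0.19,0.61,-0.157,0,0,-0.073,1],[0.2035,0.669,-0.157,0,0,-0.073,1],[0.2035,0.669,-0.1,0,0,-0.073,1],[0.2035,0.669,0.04,0,0,-0.073,1],[0.2035,0.669,0.17,0,0,-0.073,1],[0.2035,0.669,0.2,0,0,-0.073,1],[0.2035,0.669,0.2,0,0,-0.073,1]]'; python3 - <<'E'
from h import *
p=eyes.camera_params("wrist"); im=eyes.read_camera("wrist"); cv2.imwrite("pics/w2.png",im[:,:,::-1])
np.savez("w2.npz",**p)
y=np.radians(13.2)-np.pi/2; d=[.5726,.1095]
print(delta(d+[.032],down(y)))
E
```

```text
time: 7.28
eef_pos: [0.5736, 0.11, 0.1069]
tcp_rot: [0.993, 0.115, 0.0, -0.0]
contact_force: [-0.5, 0.1, 1.0]
opening: 0.999
finger_force: 0.0
[-0.006, -0.0001, 0.191, 0.0002, -0.001, -0.0]
```

View pics/w2.png

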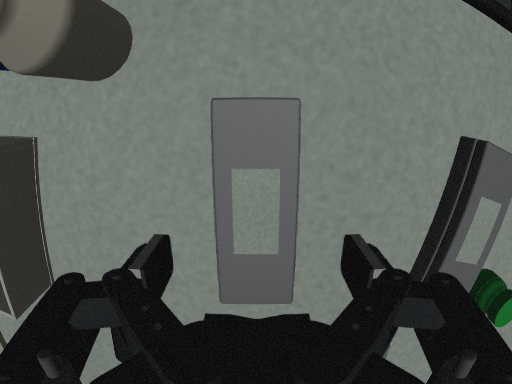

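The picture shows the deep case square between the fingers, with lid corners at (211,98), (300,98), (292,303) and (220,303). The base lid is clear on the right.

```bash
python3 - <<'E'
from h import *
p=dict(np.load("w2.npz")); c=np.array([(211.5,98),(300,98),(292.5,303),(220,303)])
P=plane("wrist",c,.046,p); print(P.round(4)); print(P.mean(0), np.degrees(np.arctan2(*(P[[0,1]].mean(0)-P[[2,3]].mean(0))[[1,0]])), np.linalg.norm(P[0]-P[3]),np.linalg.norm(P[0]-P[1]),np.linalg.norm(P[2]-P[3]))
E
python3 -m handwheel '[[-0.005,0,0.06,0,0,0,1],[-0.005,0,0.13,0,0,0,1],[-0.005,0,0.18,0,0,0,1],[-0.005,0,0.19,0,0,0,1],[-0.005,0,0.19,0,0,0,1],[-0.005,0,0.19,0,0,0,-0.3],[-0.005,0,0.19,0,0,0,-0.3],[-0.005,0,0.19,0,0,0,-0.3],[-0.005,0,0.19,0,0,0,-0.3],[-0.005,0,0.19,0,0,0,-0.3]]' 70
```

```text
[[0.6396 0.1545 0.046 ]
 [0.652  0.1014 0.046 ]
 [0.5075 0.0668 0.046 ]
 [0.4948 0.1209 0.046 ]]
[0.57347179 0.11090184 0.046     ] 13.276046294951641 0.14867599530409464 0.05451021367195135 0.05554551881979332
time: 8.57
eef_pos: [0.5725, 0.1095, 0.0318]
tcp_rot: [0.993, 0.115, 0.001, -0.0]
contact_force: [0.2, 0.6, 5.0]
opening: 0.647
finger_force: 77.8
```

```bash
python3 - <<'E'
from h import *
y=np.radians(-.9)-np.pi/2
print(delta([.5935,-.0855,.16],down(y)),delta([.5935,-.0855,.08],down(y)),delta([.5725,.1095,.16],down(y))[:3])
E
```

```text
[-0.0593, 0.4868, -0.3205, -0.0, -0.0008, 0.0782] [-0.0598, 0.4868, -0.1205, -0.0, -0.0008, 0.0782] [0.0008, 0.0002, -0.3205]
```

```bash
python3 -m handwheel '[[0,0,-0.1,0,0,0,-0.3],[0,0,-0.22,0,0,0,-0.3],[0,0,-0.32,0,0,0,-0.3],[-0.015,0.12,-0.32,0,0,0.02,-0.3],[-0.03,0.25,-0.32,0,0,0.04,-0.3],[-0.045,0.37,-0.32,0,0,0.06,-0.3],[-0.059,0.487,-0.32,0,0,0.078,-0.3],[-0.0595,0.487,-0.25,0,0,0.078,-0.3],[-0.0595,0.487,-0.18,0,0,0.078,-0.3],[-0.0595,0.487,-0.14,0,0,0.078,-0.3],[-0.0595,0.487,-0.12,0,0,0.078,-0.3],[-0.0595,0.487,-0.12,0,0,0.078,-0.3]]'; python3 - <<'E'
from h import *
y=np.radians(-.9)-np.pi/2
print(delta([.5935,-.0855,.08],down(y)),delta([.5935,-.0855,.0715],down(y)))
p=eyes.camera_params("wrist"); im=eyes.read_camera("wrist"); cv2.imwrite("pics/w3.png",im[:,:,::-1]); np.savez("w3.npz",**p)
E
```

```text
time: 10.07
eef_pos: [0.5924, -0.0854, 0.0778]
tcp_rot: [1.0, -0.007, -0.001, -0.0]
contact_force: [0.9, 0.7, -3.8]
opening: 0.643
finger_force: 76.8
[0.0028, 0.0003, -0.0054, -0.0001, 0.0003, 0.0004] [0.0028, 0.0003, 0.0159, -0.0001, 0.0003, 0.0004]
```

View pics/w3.png

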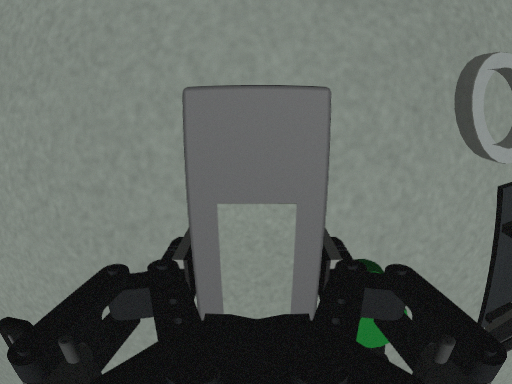

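The deep case hangs level and square, with its front lid edge at v=87 between u=183 and 330; it hides the base. I'll lower it gently.

```bash
python3 -m handwheel '[[0.0028,0,0,0,0,0,-0.3],[0.0028,0,0.005,0,0,0,-0.3],[0.0028,0,0.01,0,0,0,-0.3],[0.0028,0,0.013,0,0,0,-0.3],[0.0028,0,0.0155,0,0,0,-0.3],[0.0028,0,0.0155,0,0,0,-0.3],[0.0028,0,0.0155,0,0,0,-0.3]]'
```

```text
time: 11.0
eef_pos: [0.5937, -0.0857, 0.0721]
tcp_rot: [1.0, -0.007, 0.0, 0.0]
contact_force: [-0.0, -0.2, -5.2]
opening: 0.642
finger_force: 77.0
```

```bash
python3 -m handwheel '[[0,0,0.002,0,0,0,-0.3],[0,0,0.004,0,0,0,-0.3],[0,0,0.004,0,0,0,-0.3]]'
```

```text
time: 11.38
eef_pos: [0.5938, -0.0857, 0.0717]
tcp_rot: [1.0, -0.007, -0.0, -0.0]
contact_force: [-4.4, 0.9, 4.2]
opening: 0.647
finger_force: 78.0
```

```bash
python3 -m handwheel '[[0,0,0.003,0,0,0,0.4],[0,0,0.003,0,0,0,0.7],[0,0,0.003,0,0,0,0.7],[0,0,-0.1,0,0,0,0.7],[0,0,-0.22,0,0,0,0.7],[-0.1,0,-0.35,0,0,0,0.9],[-0.2,0,-0.4,0,0,0,1],[-0.25,0,-0.4,0,0,0,1],[-0.25,0,-0.4,0,0,0,1]]'; python3 - <<'E'
from h import *
p=eyes.camera_params("wrist"); im=eyes.read_camera("wrist"); cv2.imwrite("pics/w4.png",im[:,:,::-1]); np.savez("w4.npz",**p)
im=eyes.read_camera("top"); cv2.imwrite("pics/top4.png",im[:,:,::-1])
E
```

```text
time: 12.5
eef_pos: [0.4931, -0.0842, 0.231]
tcp_rot: [1.0, -0.008, 0.001, 0.0]
contact_force: [0.6, 0.4, -0.4]
opening: 0.999
finger_force: 0.0
```

View pics/w4.png

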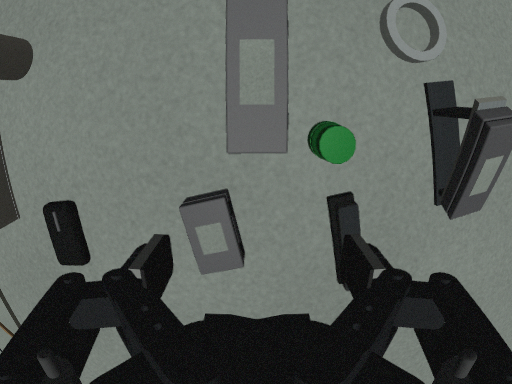

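The deep case sits on the base with nothing of the base showing around its edges (near lid edge at v=153, u 227-288). The thin case is at (480,160). Its lid corner heights follow from the easel geometry, so I cast rays at those heights.

```bash
cat >> h.py <<'E'
T=np.radians(32)
def thin(c,p,n="wrist"):
    """c: far-left, far-right, near-right, near-left lid corners"""
    zc=.065-.0075*np.sin(T)+.03*np.cos(T); h=.075*np.sin(T)
    P=np.vstack([plane(n,c[:2],zc+h,p),plane(n,c[2:],zc-h,p)])
    a=P[:2].mean(0)-P[2:].mean(0); yaw=np.arctan2(a[1],a[0])
    print("len",np.linalg.norm(a),"w",np.linalg.norm(P[0]-P[1]),np.linalg.norm(P[2]-P[3]),"tilt",np.degrees(np.arcsin(a[2]/np.linalg.norm(a))),"yaw",np.degrees(yaw),"yaw by cross",np.degrees(np.arctan2(*((P[0]-P[1]+P[3]-P[2])[[1,0]])))-90,"lid centre",P.mean(0))
    return P.mean(0),yaw
def tilted(yaw):
    return Ro.from_euler("z",yaw)*Ro.from_euler("y",-T)*down(-np.pi/2)
E
python3 - <<'E'
from h import *
p=dict(np.load("w1.npz"))
L,yaw=thin(np.array([(376,133),(429,129),(404,228),(362.5,231.5)]),p)
im=cv2.imread("pics/top4.png")
R=tilted(yaw); n=-R.as_matrix()[:,2]; print("n",n)
print("hover",L+n*.08, delta(L+n*.08,R)); print("grasp",L-n*.009,delta(L-n*.009,R))
print(delta([.5,-.25,.25],down(yaw-np.pi/2)))
E
```

```text
len 0.155422863121626 w 0.0564706015200269 0.05968639942046138 tilt 30.75911751649104 yaw 12.790351682263688 yaw by cross 4.662711642387137 lid centre [ 0.49752758 -0.34933006  0.08646705]
n [-0.51677019 -0.1173158   0.8480481 ]
hover [ 0.45618597 -0.35871532  0.1543109 ] [-0.0847, 0.6875, 0.1905, 0.0212, 0.1767, -0.0738]
grasp [ 0.50217851 -0.34827421  0.07883462] [0.0297, 0.6596, 0.3793, 0.0212, 0.1767, -0.0738]
[0.0209, 0.4141, -0.0486, 0.0001, -0.0002, -0.0758]
```

```bash
python3 - <<'E'
from h import *
L=np.array([.498,-.349,.0865]);R=tilted(np.radians(9)); n=-R.as_matrix()[:,2]
print(delta(L+n*.085,R),delta(L+n*.14,R))
E
```

```text
[-0.0915, 0.6809, 0.1799, 0.0153, 0.1771, -0.0533] [-0.1632, 0.6934, 0.0632, 0.0153, 0.1771, -0.0533]
```

```bash
python3 -m handwheel '[[-0.03,0.15,0,0.004,0.04,-0.012,1],[-0.06,0.3,0,0.008,0.09,-0.026,1],[-0.1,0.45,0,0.012,0.13,-0.04,1],[-0.14,0.58,0.03,0.0153,0.177,-0.0533,1],[-0.163,0.693,0.063,0.0153,0.177,-0.0533,1],[-0.163,0.693,0.063,0.0153,0.177,-0.0533,1],[-0.0915,0.681,0.18,0.0153,0.177,-0.0533,1],[-0.0915,0.681,0.18,0.0153,0.177,-0.0533,1],[-0.0915,0.681,0.18,0.0153,0.177,-0.0533,1]]'; python3 - <<'E'
from h import *
p=eyes.camera_params("wrist"); im=eyes.read_camera("wrist"); cv2.imwrite("pics/w5.png",im[:,:,::-1]); np.savez("w5.npz",**p)
print(monitor.get_state()["qpos"].round(2))
E
```

```text
time: 13.72
eef_pos: [0.4539, -0.3557, 0.1592]
tcp_rot: [0.958, 0.076, 0.274, -0.022]
contact_force: [0.2, -0.8, -0.0]
opening: 1.002
finger_force: 0.0
[-1.05  0.05  2.09  0.68  0.9  -0.04]
```

View pics/w5.png

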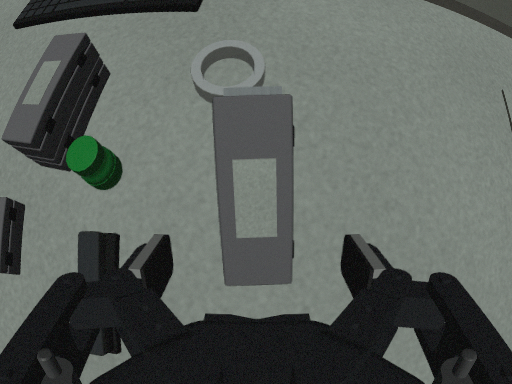

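The stack at upper left is flush. The thin lid has corners (213,95), (293,95), (292,284) and (226,285), latches on the right, and is slightly turned from the tool.

```bash
python3 - <<'E'
from h import *
p=dict(np.load("w5.npz")); c=np.array([(213.,95),(293,94.5),(292.5,284),(225.5,285.5)])
thin(c,p)
o,d=ray("wrist",c,p); k=d@p["R"].T; k=k[:,:2]/k[:,2:]
obj=np.array([(75,28,0),(75,-28,0),(-75,-28,0),(-75,28,0)],float)/1000
for flag in (cv2.SOLVEPNP_IPPE,):
    n,rv,tv,e=cv2.solvePnPGeneric(obj,k.reshape(-1,1,2),np.eye(3),None,flags=flag)
    for r,t,err in zip(rv,tv,e):
        M=p["R"].T@cv2.Rodrigues(r)[0]; X=p["R"].T@(t.ravel()-p["t"])
        print(X.round(4),"yaw,slope",np.degrees([np.arctan2(M[1,0],M[0,0]),np.arcsin(M[2,0]),np.arcsin(M[2,1])]).round(2),"roll",err)
E
```

```text
len 0.15216274691949078 w 0.05640032647141541 0.05638917078081723 tilt 31.492524897764756 yaw 11.100848499229492 yaw by cross 9.799265943067638 lid centre [ 0.5007955  -0.34748826  0.08646705]
[ 0.5007 -0.3473  0.0887] yaw,slope [11.08 30.43 -3.68] roll [0.00284783]
[ 0.5123 -0.3454  0.0964] yaw,slope [10.81 -0.81  3.33] roll [0.01793149]
```

```bash
python3 - <<'E'
from h import *
L=np.array([.5008,-.3474,.0873]);R=tilted(np.radians(10.9)); n=-R.as_matrix()[:,2]
print(n,delta(L+n*.05,R),delta(L-n*.011,R))
E
```

```text
[-0.52035884 -0.10020532  0.8480481 ] [0.0047, -0.0014, 0.0927, 0.006, 0.0, -0.0083] [0.0046, -0.0042, 0.2452, 0.006, 0.0, -0.0083]
```

```bash
python3 -m handwheel '[[0.0047,-0.0014,0.05,0.006,0,-0.008,1],[0.0047,-0.002,0.12,0.006,0,-0.008,1],[0.0046,-0.003,0.19,0.006,0,-0.008,1],[0.0046,-0.004,0.23,0.006,0,-0.008,1],[0.0046,-0.004,0.245,0.006,0,-0.008,1],[0.0046,-0.004,0.245,0.006,0,-0.008,1]]'; python3 - <<'E'
from h import *
L=np.array([.5008,-.3474,.0873]);R=tilted(np.radians(10.9)); n=-R.as_matrix()[:,2]
print(delta(L-n*.011,R))
E
```

```text
time: 14.52
eef_pos: [0.5058, -0.3464, 0.0771]
tcp_rot: [0.957, 0.09, 0.274, -0.027]
contact_force: [-0.6, -0.5, 0.7]
opening: 0.998
finger_force: 0.0
[0.0027, 0.0001, -0.0009, -0.0002, 0.0002, -0.0008]
```

```bash
python3 -m handwheel '[[0.0027,0,-0.001,0,0,0,1],[0.0027,0,-0.001,0,0,0,-0.3],[0.0027,0,-0.001,0,0,0,-0.3],[0.0027,0,-0.001,0,0,0,-0.3],[0.0027,0,-0.001,0,0,0,-0.3],[0.0027,0,-0.001,0,0,0,-0.3]]' 70; python3 -c "
from h import *
L=np.array([.5008,-.3474,.0873]);R=tilted(np.radians(10.9)); n=-R.as_matrix()[:,2]
print(delta(L-n*.011,R))"
```

```text
time: 15.28
eef_pos: [0.5063, -0.3464, 0.0781]
tcp_rot: [0.957, 0.09, 0.274, -0.027]
contact_force: [-4.7, 0.3, 5.0]
opening: 0.646
finger_force: 75.4
[0.0004, -0.0, 0.0007, -0.0003, 0.0002, -0.0007]
```

```bash
python3 -m handwheel '[[0,0,-0.05,0,0,0,-0.3],[0,0,-0.12,0,0,0,-0.3],[0,0,-0.2,0,0,0,-0.3],[-0.06,0,-0.3,0,0,0,-0.3],[-0.1,0,-0.37,0,0,0,-0.3],[-0.1,0,-0.37,0,0,0,-0.3]]'; python3 -c "
from h import *
y=np.radians(-.9)-np.pi/2
print(delta([.594,-.0855,.2],down(y)),delta([.5,-.25,.22],down(y)), delta([.594,-.0855,.125],down(y)))"
```

```text
time: 16.02
eef_pos: [0.3947, -0.368, 0.1819]
tcp_rot: [0.957, 0.089, 0.274, -0.026]
contact_force: [-0.1, 0.1, -4.2]
opening: 0.643
finger_force: 77.8
[0.5498, -0.6022, 0.29, -0.0183, -0.1766, 0.0623] [0.316, -0.2415, 0.0849, -0.0183, -0.1766, 0.0623] [0.4507, -0.6019, 0.4492, -0.0183, -0.1766, 0.0623]
```

```bash
python3 -m handwheel '[[0.07,-0.06,0.02,0,0,0,-0.3],[0.16,-0.14,0.04,-0.004,-0.04,0.015,-0.3],[0.24,-0.2,0.06,-0.009,-0.09,0.03,-0.3],[0.316,-0.2415,0.085,-0.013,-0.13,0.045,-0.3],[0.37,-0.33,0.135,-0.0183,-0.1766,0.0623,-0.3],[0.43,-0.42,0.185,-0.0183,-0.1766,0.0623,-0.3],[0.49,-0.51,0.24,-0.0183,-0.1766,0.0623,-0.3],[0.55,-0.602,0.29,-0.0183,-0.1766,0.0623,-0.3],[0.55,-0.602,0.29,-0.0183,-0.1766,0.0623,-0.3],[0.55,-0.602,0.29,-0.0183,-0.1766,0.0623,-0.3]]'; python3 - <<'E'
from h import *
y=np.radians(-.9)-np.pi/2
print(delta([.594,-.0855,.2],down(y)),delta([.594,-.0855,.12],down(y)))
p=eyes.camera_params("wrist"); im=eyes.read_camera("wrist"); cv2.imwrite("pics/w6.png",im[:,:,::-1]); np.savez("w6.npz",**p)
w3=cv2.imread("pics/w3.png"); cv2.imwrite("pics/c6.png",np.hstack([im[60:340,:,::-1][:,150:400],w3[60:340,150:400]]))
E
```

```text
time: 17.27
eef_pos: [0.5941, -0.0836, 0.1987]
tcp_rot: [1.0, -0.006, -0.001, -0.001]
contact_force: [-0.7, 0.7, -3.6]
opening: 0.644
finger_force: 77.6
[-0.0003, 0.0048, -0.0033, -0.0007, 0.0007, 0.0013] [0.0001, 0.0053, 0.1967, -0.0007, 0.0007, 0.0013]
```

View pics/c6.png

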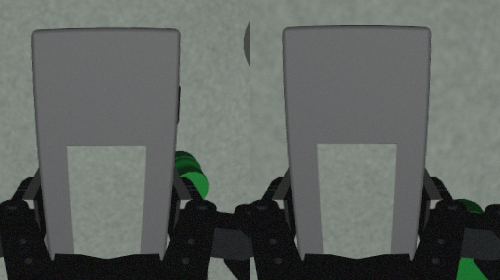

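The crop shows the thin case (left) held square like the deep case was (right). Front lid edges are at rows 88 and 86, and latches are on the right in both. I'll work out the lengthwise in-hand offsets from these edges.

```bash
python3 - <<'E'
from h import *
# camera in tool frame (fixed)
c=np.array([.06694,-.0007,-.12378]); A=np.array([[0,1,0],[-.964,0,-.266],[-.266,0,.964]])
K=eyes.camera_params("wrist")["K"]
for n,hl in (("w3",.0142),("w6",.0105),("w6",.0120)):
    im=cv2.imread(f"pics/{n}.png").astype(float)
    g=cv2.GaussianBlur(im,(0,0),1)[70:105,200:310]
    prof=(g[:,:,1]-g[:,:,0]).mean(1); br=g.sum(2).mean(1)
    d=np.diff(prof); v=70.5+np.argmin(d); 
    for vv in (v,):
        u=K[0,2]; x=(np.array([u,vv])-K[:2,2])/K[0,0]; r=abs(x[1])
        dc=np.array([0,np.sign(x[1])*np.sin(r),np.cos(r)]); dt=A.T@dc
        P=c+dt*((-hl-c[2])/dt[2]); print(n,hl,vv,"front edge x in tool",P[0], np.round(br[10:26],0))
E
```

```text
w3 0.0142 84.5 front edge x in tool 0.07623996099259191 [386. 386. 386. 377. 340. 277. 241. 247. 270. 292. 307. 313. 314. 314.
 314. 314.]
w6 0.0105 87.5 front edge x in tool 0.0754036738385505 [388. 388. 389. 389. 389. 384. 360. 306. 256. 245. 263. 285. 304. 313.
 316. 317.]
w6 0.012 87.5 front edge x in tool 0.07529160188623918 [388. 388. 389. 389. 389. 384. 360. 306. 256. 245. 263. 285. 304. 313.
 316. 317.]
```

```bash
python3 -m handwheel '[[0.0005,0.0053,0.05,-0.0007,0.0007,0.0013,-0.3],[0.0005,0.0053,0.12,-0.0007,0.0007,0.0013,-0.3],[0.0005,0.0053,0.18,-0.0007,0.0007,0.0013,-0.3],[0.0005,0.0053,0.205,-0.0007,0.0007,0.0013,-0.3],[0.0005,0.0053,0.215,-0.0007,0.0007,0.0013,-0.3],[0.0005,0.0053,0.215,-0.0007,0.0007,0.0013,-0.3]]';  python3 -c "
from h import *
y=np.radians(-.9)-np.pi/2
print(delta([.5944,-.0856,.105],down(y)))"
```

```text
time: 18.08
eef_pos: [0.5953, -0.0868, 0.1151]
tcp_rot: [1.0, -0.009, 0.002, 0.001]
contact_force: [-0.6, 0.5, -2.2]
opening: 0.647
finger_force: 77.6
[-0.0023, -0.003, 0.0252, 0.0003, -0.0012, -0.0006]
```

```bash
python3 -m handwheel '[[-0.0015,-0.002,0,0,0,0,-0.3],[-0.0015,-0.002,0,0,0,0,-0.3],[-0.0015,-0.002,0.012,0,0,0,-0.3],[-0.0015,-0.002,0.016,0,0,0,-0.3],[-0.0015,-0.002,0.016,0,0,0,-0.3],[-0.0015,-0.002,0.016,0,0,0,-0.3]]';  python3 -c "
from h import *
y=np.radians(-.9)-np.pi/2
print(delta([.5944,-.0856,.105],down(y)))
print(monitor.get_state()['wrist_torque'].round(2))"
```

```text
time: 18.82
eef_pos: [0.5943, -0.0855, 0.1079]
tcp_rot: [1.0, -0.009, 0.001, 0.0]
contact_force: [0.5, -0.6, -3.4]
opening: 0.642
finger_force: 77.6
[0.0002, 0.0002, 0.0072, 0.0002, -0.0008, -0.0004]
[ 0.06 -0.01 -0.07]
```

```bash
python3 -m handwheel '[[0,0,0.0015,0,0,0,-0.3],[0,0,0.003,0,0,0,-0.3],[0,0,0.0045,0,0,0,-0.3],[0,0,0.0045,0,0,0,-0.3]]'; python3 -m handwheel '[[0,0,0.0015,0,0,0,-0.3],[0,0,0.003,0,0,0,-0.3],[0,0,0.003,0,0,0,-0.3]]'
```

```text
time: 19.32
eef_pos: [0.5943, -0.0855, 0.106]
tcp_rot: [1.0, -0.009, 0.001, 0.0]
contact_force: [-0.4, -0.4, -3.6]
opening: 0.644
finger_force: 77.6
time: 19.7
eef_pos: [0.5942, -0.0855, 0.1048]
tcp_rot: [1.0, -0.009, 0.001, 0.0]
contact_force: [-0.3, -0.3, -3.2]
opening: 0.647
finger_force: 77.6
```

```bash
python3 -m handwheel '[[0,0,0.0015,0,0,0,-0.3],[0,0,0.003,0,0,0,-0.3],[0,0,0.003,0,0,0,-0.3]]'
```

```text
time: 20.08
eef_pos: [0.5943, -0.0855, 0.1036]
tcp_rot: [1.0, -0.009, 0.001, 0.0]
contact_force: [-0.3, 0.0, -3.0]
opening: 0.644
finger_force: 77.6
```

```bash
python3 -m handwheel '[[0,0,0.0015,0,0,0,-0.3],[0,0,0.003,0,0,0,-0.3],[0,0,0.003,0,0,0,-0.3]]'; python3 -c "
from h import *
print(monitor.get_state()['wrist_torque'].round(2))"
```

```text
time: 20.45
eef_pos: [0.5944, -0.0855, 0.1031]
tcp_rot: [1.0, -0.009, 0.001, 0.0]
contact_force: [-1.1, 0.8, 1.3]
opening: 0.642
finger_force: 78.0
[ 0.07  0.49 -0.03]
```

```bash
python3 -m handwheel '[[0,0,0.001,0,0,0,-0.3],[0,0,0.002,0,0,0,-0.3],[0,0,0.002,0,0,0,-0.3]]' 40; python3 -c "
from h import *
print(monitor.get_state()['wrist_torque'].round(2))"
```

```text
time: 20.82
eef_pos: [0.5945, -0.0856, 0.1028]
tcp_rot: [1.0, -0.008, 0.001, 0.0]
contact_force: [-2.5, 0.8, 5.4]
opening: 0.647
finger_force: 78.6
[ 0.17  1.   -0.07]
```

```bash
python3 -m handwheel '[[0,0,0,0,0,0,-0.3],[0,0,0.001,0,0,0,-0.3],[0,0,0.001,0,0,0,-0.3],[0,0,0.001,0,0,0,-0.3]]' 20; python3 -c "
from h import *
print(monitor.get_state()['wrist_torque'].round(2))"
```

```text
time: 21.32
eef_pos: [0.5946, -0.0856, 0.1028]
tcp_rot: [1.0, -0.008, 0.001, 0.0]
contact_force: [-2.9, 0.5, 7.1]
opening: 0.645
finger_force: 78.7
[ 0.22  1.23 -0.07]
```

```bash
python3 -m handwheel '[[0,0,0,0,-0.0015,0,-0.3],[0,0,0,0,-0.003,0,-0.3],[0,0,0,0,-0.003,0,-0.3]]'; python3 -c "
from h import *
print(monitor.get_state()['wrist_torque'].round(2))"
```

```text
time: 21.7
eef_pos: [0.5946, -0.0855, 0.1024]
tcp_rot: [1.0, -0.008, -0.003, 0.0]
contact_force: [-3.1, 0.7, 6.2]
opening: 0.642
finger_force: 78.7
[ 0.09  0.88 -0.06]
```

```bash
python3 -m handwheel '[[0,0,0,0,-0.002,0,-0.3],[0,0,0,0,-0.004,0,-0.3],[0,0,0,0,-0.004,0,-0.3]]'; python3 -c "
from h import *
print(monitor.get_state()['wrist_torque'].round(2))"
```

```text
time: 22.08
eef_pos: [0.5947, -0.0856, 0.1024]
tcp_rot: [1.0, -0.008, -0.009, 0.0]
contact_force: [-6.3, 1.5, 6.3]
opening: 0.647
finger_force: 78.8
[0.2  0.29 0.02]
```

```bash
python3 -m handwheel '[[0,0,-0.001,0,0,0,-0.3],[0,0,-0.001,0,0,0,0.4],[0,0,-0.001,0,0,0,0.7],[0,0,-0.001,0,0,0,0.7],[0,0,-0.1,0,0,0,0.7],[0,0,-0.22,0,0,0,0.7],[-0.1,0,-0.35,0,0,0,0.9],[-0.2,0,-0.4,0,0,0,1],[-0.3,0,-0.4,0,0,0,1],[-0.3,0,-0.4,0,0,0,1],[-0.3,0,-0.4,0,0,0,1]]'; python3 - <<'E'
from h import *
p=eyes.camera_params("wrist"); a=eyes.read_camera("wrist")[:,:,::-1]; cv2.imwrite("pics/w7.png",a); np.savez("w7.npz",**p)
s=eyes.read_camera("scene")[:,:,::-1]; t=eyes.read_camera("top")[:,:,::-1]
cv2.imwrite("pics/s7.png",s);cv2.imwrite("pics/t7.png",t)
R=lambda x,f:cv2.resize(x,None,fx=f,fy=f,interpolation=cv2.INTER_CUBIC)
l=a[:300,150:450]; r=np.vstack([R(s[170:245,170:270],3)[:225],R(t[140:215,260:335],3)]) if 0 else None
A=R(l,1.0); B=R(s[170:245,165:265],4); C=R(t[148:210,105:325],2.2)
W=np.zeros((480,760,3),np.uint8); W[:300,:300]=A; W[:300,310:710]=B; W[310:310+C.shape[0],:C.shape[1]]=C
cv2.imwrite("pics/c7.png",W)
E
```

```text
time: 23.45
eef_pos: [0.4779, -0.0835, 0.2638]
tcp_rot: [1.0, -0.009, -0.009, 0.0]
contact_force: [0.6, -0.6, 0.0]
opening: 1.003
finger_force: 0.0
```

View pics/c7.png

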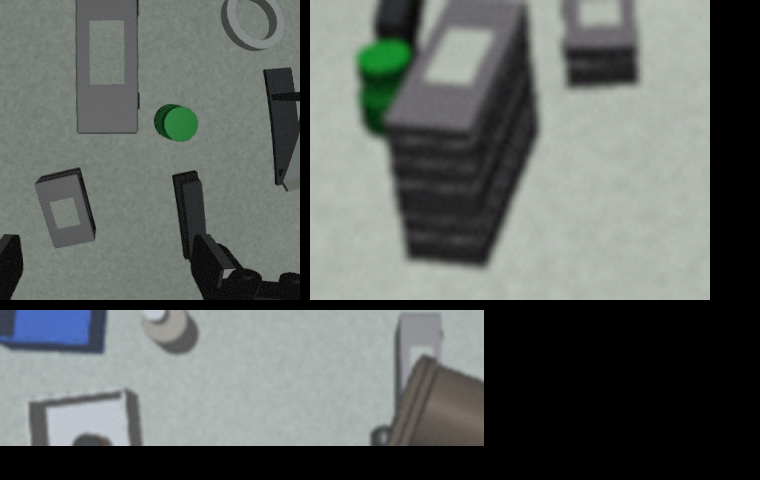

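The column stands flush with three cases, the green jar is untouched, and the amber jar is in the white bin (dark cap in the bottom-left crop). As a last step I compare the deep (w4) and thin (w7) lid edges numerically.

```bash
python3 - <<'E'
from h import *
for n,z in (("w4",.086),("w7",.116)):
    p=dict(np.load(f"{n}.npz")); g=cv2.GaussianBlur(cv2.imread(f"pics/{n}.png").astype(np.float32),(0,0),.8).sum(2)
    d=abs(np.diff(g,axis=0))[100:170,235:280].mean(1); v=100.5+np.argmax(d)
    E=[plane("wrist",(257,v),z,p)[0]]
    pts=[]
    for r in (20,60,100,135):
        dx=np.diff(g[r-4:r+5].mean(0)); 
        l=212.5+np.argmin(dx[212:236]); q=280.5+np.argmax(dx[280:300])
        pts.append([plane("wrist",(l,r),z,p)[0],plane("wrist",(q,r),z,p)[0]])
    pts=np.array(pts); m=pts.mean(1); f=np.polyfit(m[:,0],m[:,1],1)
    print(n,"near x",E[0][0].round(4),"widths",(pts[:,0,1]-pts[:,1,1]).round(4),"mid y at .594",np.polyval(f,.594).round(4),"yaw",np.degrees(np.arctan(f[0])).round(2))
E
```

```text
w4 near x 0.5201 widths [0.0558 0.0571 0.0563 0.0561] mid y at .594 -0.0855 yaw -0.83
w7 near x 0.52 widths [0.0567 0.0572 0.0575 0.0547] mid y at .594 -0.0853 yaw -0.63
```

```bash
python3 -c "
from plant import ctrl
print(ctrl.sign_off())"
```

```text
the job is handed in; nothing more can be done
None
```

The amber jar is in the white bin and the column is built base, deep, thin: the deep and thin cases' edges measured within about 1 mm of each other, the deep case was set at the base's measured position and looks flush, and the job was handed in at about 24 s of the 64 s allowed.

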